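Load the condenser lens into the push-latch lens lift

ROBOT

A 7-joint arm with a two-finger parallel gripper is mounted at the origin on the work surface. World frame = base frame: x ahead of the robot, y to its left, z up, the work surface at z = 0. Lengths are in mm, angles in rad, forces in N, time in s.
With the tool pointing down it reaches from about 400 to 875 mm from the base axis. Payload 4.4 kg.
Tool frame: the origin (TCP) lies midway between the tips of the shut fingers; the grasp point (between the pads) lies 19 mm behind it (ctrl.pinch_z is the distance from the TCP to the grasp point, in mm); z points along the fingers, y is the line along which they close (so a half turn about z gives the same grasp; the last joint's range is limited). The gripper opens to 85 mm and grips with 20 to 120 N. Pads are 22 mm wide; open, the fingers measure 114 mm over their backs; the gripper's body (76 mm by 85 mm) begins 54 mm behind the grasp point. The pads swing forward as they close: fully open they stand 13 mm farther back than shut.
Start: joints at [-1.343, 0.628, 0.038, 1.517, -0.027, 0.996, -0.02], TCP at [188.21, 622.169, 231.313] pointing down, gripper open.
Joint ranges: [-3.06, 3.06], [-0.37, 2.12], [-1.25, 1.32], [0.18, 2.47], [-1.1, 4.24], [0.23, 1.98], [-2.94, 2.94]. Speed limits (rad/s): [2.57, 2.57, 3.14, 3.14, 3.14, 3.14, 3.14].

INTERFACE

Orientations are given as [roll, pitch, yaw] about the fixed x, y, z axes, in that order (R = Rz(yaw) Ry(pitch) Rx(roll)).
In Python, from cell import read_state, cams, order, ctrl gives the robot as it stands.
- The arm moves only by the tool move_arm, never from a script. Its argument "targets" is text: rows parted by semicolons, each of 7 numbers parted by spaces: the gripper's target within -1 to 1 (fully open at 1, half-way at 0, shut at -1), then the shift along the tool's x, y, z in cm, then the turn, a rotation vector about the tool's x, y, z in degrees. A call has 1 to 5 rows; each row shifts and turns the commanded pose from where the row before left it, along the tool's axes as they then stand; what a row does not reach is not made up. A row lasts 1/12 s, in which the tool goes at most 41.7 mm and 7.16 degrees, less where a joint would pass 70% of its speed; a pose out of reach is approached as far as the arm can. A call with a gripper value outside its range is refused whole. The fingers move at their own pace and stop on an object; the grip force is fixed at half the most. Time passes only in rows, so rows that do not move let the fingers close. It gives the time, the measured TCP pose, the force, the opening and the grip force at its end, in the units of the state.
- read_state(): the state, without advancing time (a new reading comes with each control period).
- cams.get_image(name): name is "scene" or "side" or "wrist"; returns a dict with "color" (400x640x3 uint8, red, green, blue), "fovy" (degrees; the focal length in pixels is half the picture's height over the tangent of half this angle, whatever the lens; pixels are square), "cx", "cy" (the principal point, pixels), "rvec" (rotation vector, rad) and "tvec" (3), from world to camera coordinates, as OpenCV has them. Camera axes: x right, y down, z forward; pixel columns grow to the right and rows downward; lengths in mm; the calibration is good to about 2 mm. A picture is of the moment at which its call begins. There is no depth.
- order.finish_job(): hands the job in; it is judged then, once.
The state is a dict: "clock": time; "qpos": joint angles; "qd": joint speeds; "tau": joint torques, N m; "eef_pos": TCP position; "tool_rot": TCP orientation; "force": force on the tool from outside, world axes, zero at the start; "torque": the same for the moment, N m; "width": finger opening in mm; "gripper_force": force on a finger pad.
Only numpy, scipy, OpenCV 4.12 (cv2) and the standard library are available. Lean on these libraries where they do the work, as an engineer would, in place of code of your own. Each camera call takes 0.05 s, during which the arm holds its last target. There are 200 camera calls.

TASK

Load the condenser lens into the lens lift on the projector bench: press the lift's round thumb pad to release it so that it springs up, set the lens upright in the raised seat and let go, then press the pad again until the lift stays latched down with the lens fully seated in it. Feel for the end of each press and do not force the latch: never load the lift, its housing or the lens in it with more than 25 N. Lower the lift by its pad only, never by pushing on the lens, do not tip the lens over, and leave the fuse holder, lamp can and screwdriver where they are.

Things in the scene. Friction and masses are not known exactly. Their poses are not given: they have to be found in the camera images.
- housing: Fixed grey metal housing of the lens lift, 110 (x) x 190 (y) x 68 mm high; origin at the centre of its underside, on the bench. Its own y axis runs from the thumb-pad end to the seat end: the pad's axis is at own y = -48 mm, the seat's at own y = +48 mm, where a 66 mm square well is open at the top.
- lift (a joint): Depth of the lift (pad and seat, one rigid carriage, straight down) below its raised place, m: 0 raised, 0.039 latched. Starts latched. Pressing to the firm stop and letting go changes state: latched springs up to 0 within a second, raised stays at 0.039. The stop lies at 0.048 to 0.060, unknown beforehand; a press ending over 1 mm before it may change nothing.
- pad_top (a point): Centre of the flat top of the lift's black round thumb pad (40 mm diameter, 10 mm thick, on a 16 mm stem); 101 mm above the bench latched, 140 mm raised; z up. The spring under it pushes up with about 5 N raised, 8 N latched, 9 N at the stop (1 to 1.7 N less with the lens in), plus 0.7 N per cm/s of pressing speed; the stop adds 20 N per mm or more.
- seat (a point): Centre of the floor of the lift's round aluminium seat, a shallow cup 49 mm wide inside with a rim 8 mm high (outside 56 mm); it moves with the lift: floor 70 mm above the bench raised (2 mm above the housing top), 31 mm latched, deep in the well where a gripper does not fit. z up.
- lens_center (a point): The condenser lens in its dark metal barrel, a plain upright cylinder 46 mm in diameter and 42 mm high (the glass dome stands 4 mm above), about 0.13 kg, standing on the bench; this point is its centre, 21 mm above its underside; z is its own axis, up.
- fuse_holder: Bystander: cream porcelain fuse holder, 66 x 40 x 34 mm, on the bench; origin at the centre of its underside.
- lamp_can: Bystander: closed tin lamp can, 74 mm in diameter, 78 mm high; origin at the centre of its underside.
- screwdriver: Bystander: wooden-handled screwdriver, 200 mm long, lying along its own x on the bench; about 30 mm high.

How it is judged:
By the outcome, as a careful person would: the job done as asked, in the order asked, and still so for the second after the job is handed in, with the robot touching nothing.
It also fails if it takes over 67 s, if anything falls off the work surface, if the arm or the gripper's body presses on something with over 40 N, if the wrist force passes 120 N, or if a joint passes its speed limit or range.

## Working session

There is one attempt and no reset: what is moved stays moved. The work goes in short steps, Python scripts to look and compute and a tool call to move; the robot and the scene stay as the last step left them, time stands still between calls to the robot, and variables do not carry over. Pictures are saved under pics/ and viewed, at most 10 in all, crops included, and the job is handed in when it is done.

Besides the shell and the picture viewer there is one more tool, called after "Call:" in YAML: its name, and indented under it one key for each argument. move_arm: Moves the arm, as the interface text tells. Its arguments: {"type":"object","properties":{"targets":{"type":"string"}},"required":["targets"]}

```bash
mkdir -p pics; cat > h.py <<'E'
import numpy as np, cv2
from cell import read_state, cams, order, ctrl
def K(im):
    f=200/np.tan(np.radians(im["fovy"])/2); return np.array([[f,0,im["cx"]],[0,f,im["cy"]],[0,0,1]])
def ray(im,u,v):
    R=cv2.Rodrigues(np.array(im["rvec"],float))[0]; t=np.array(im["tvec"],float).ravel()
    return -R.T@t, R.T@np.linalg.inv(K(im))@np.array([u,v,1.])
def onz(im,u,v,z):
    o,d=ray(im,u,v); return o+d*(z-o[2])/d[2]
def tri(a,b):
    (o1,d1),(o2,d2)=a,b; s=np.linalg.lstsq(np.c_[d1,-d2],o2-o1,rcond=None)[0]
    p,q=o1+d1*s[0],o2+d2*s[1]; return (p+q)/2,np.linalg.norm(p-q)
def proj(im,P):
    return cv2.projectPoints(np.array(P,float).reshape(-1,1,3),np.array(im["rvec"],float),np.array(im["tvec"],float),K(im),None)[0][:,0]
def save(im,n): cv2.imwrite("pics/"+n+".png",im["color"][:,:,::-1])
E
python3 - <<'E'
from h import *
s=read_state();print(s)
for n in("scene","side","wrist"):
    im=cams.get_image(n);save(im,n+"0");print(n,im["fovy"],ray(im,320,200))
    np.save("pics/"+n+"0.npy",im,allow_pickle=True)
E
```

```text
{'clock': 0.0, 'qpos': array([-1.34283683,  0.62931669,  0.03842474,  1.51835298, -0.02701609,
        0.99630293, -0.01996878]), 'qd': array([-4.01704307e-04, -4.36558661e-04,  5.10742779e-04, -1.53555756e-03,
        4.28669787e-04, -1.02783504e-03, -4.52669989e-05]), 'tau': array([ 3.04710147e-04, -5.63401723e+01,  1.22659508e+00, -1.93440878e+01,
        1.11251447e-02,  1.03376553e-02, -1.25364870e-06]), 'eef_pos': array([187.98853895, 621.57872528, 230.41265155]), 'tool_rot': array([-3.13972987e+00, -8.70252484e-07,  2.84786988e+00]), 'force': array([0.22209327, 0.12354348, 0.11013428]), 'torque': array([-0.0177395 ,  0.0051587 , -0.00055494]), 'gripper_force': 0.0, 'width': 85.24621220152873}
scene 56.96611907188506 (array([1281.22359439,  357.81365606,  709.36660966]), array([-0.7309325 , -0.28731435, -0.6190348 ]))
side 50.587133072941675 (array([ 367.14402395, -644.84147139,  635.89322451]), array([ 0.2570312 ,  0.77256736, -0.58066954]))
wrist 66.14908665700113 (array([123.66586699, 640.9224802 , 373.60196314]), array([ 0.26214211, -0.08158509, -0.96161225]))
```

View pics/scene0.png

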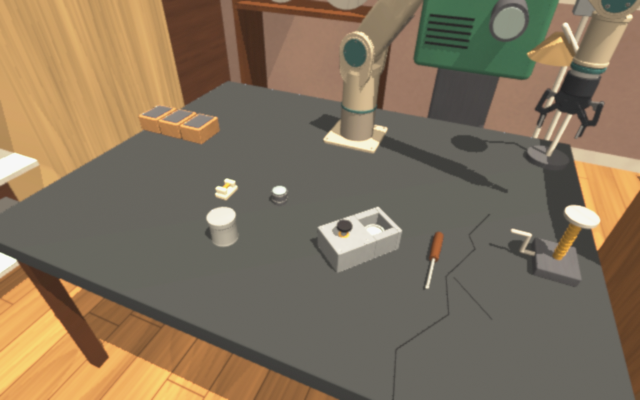

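View pics/side0.png

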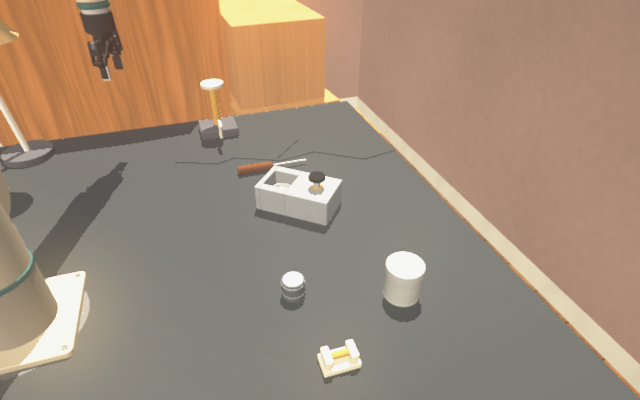

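The scene view has the pad at (345,226), the seat well at (373,230) and the lens at (280,192). The side view has the pad at (317,177), the well at (284,188) and the lens at (293,282). I'll enlarge these to measure them.

```bash
python3 - <<'E'
from h import *
L=lambda n:np.load("pics/"+n+"0.npy",allow_pickle=True).item()
a,b=L("scene"),L("side")
def crop(im,x,y,w,h,k): return cv2.resize(im["color"][y:y+h,x:x+w,::-1],None,fx=k,fy=k,interpolation=cv2.INTER_CUBIC)
o=np.zeros((600,800,3),np.uint8)
o[:300,:400]=crop(a,310,200,100,75,4); o[:300,400:]=crop(b,250,160,100,75,4)
o[300:,:400]=crop(a,255,175,50,37.5.__int__()+1,8)[:300]; o[300:,400:]=crop(b,268,263,50,38,8)[:300]
cv2.imwrite("pics/crops.png",o)
def tr(p,q): print(p,q,[np.round(x,1) for x in tri(ray(a,*p),ray(b,*q))])
tr((345,226),(317,177)); tr((280,190),(293,279))
E
```

```text
(345, 226) (317, 177) [array([628.9, 168.3,  95.2]), np.float64(3.0)]
(280, 190) (293, 279) [array([497.7, -82.5,  40.6]), np.float64(3.9)]
```

View pics/crops.png

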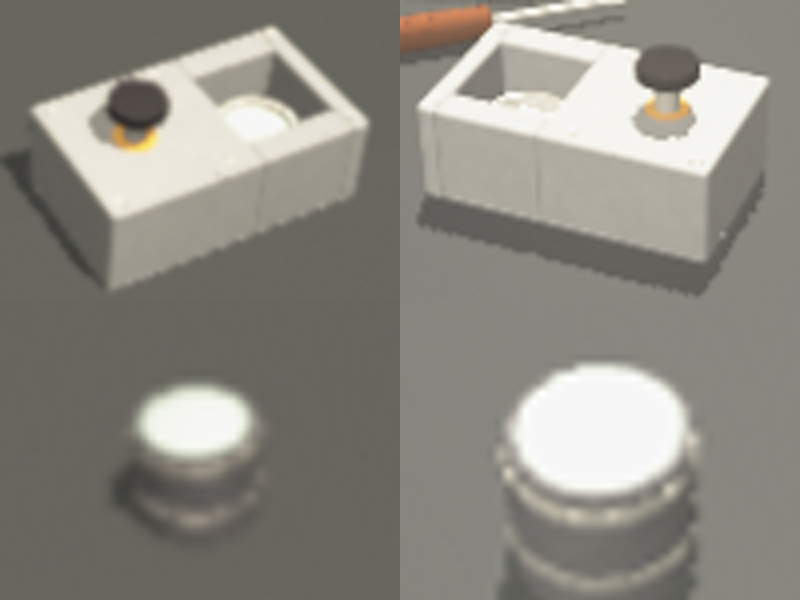

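The enlarged view clearly shows the four housing corners, the pad top and the lens dome. In the top-left crop the corners are (35,107), (273,27), (368,122) and (113,217). In the top-right crop they are (706,176), (420,103), (508,24) and (768,78).

```bash
python3 - <<'E'
from h import *
L=lambda n:np.load("pics/"+n+"0.npy",allow_pickle=True).item()
a,b=L("scene"),L("side")
def tr(p,q):
    r=tri(ray(a,*p),ray(b,*q)); print(np.round(r[0],1),round(r[1],1)); return r[0]
S=[(318.75,226.75),(378.25,206.75),(402,230.5),(338.25,254.25)]
T=[(326.5,204),(255,185.75),(277,166),(342,179.5)]
P=[tr(p,q) for p,q in zip(S,T)]
tr((344.5,225),(316.75,176.2)); tr((279.4,190.6),(293,279.2))
for im,C in((a,S),(b,T)):
    Q=np.array([onz(im,*c,68)[:2] for c in C]); c=Q.mean(0); d=(Q[1]+Q[2]-Q[0]-Q[3])/2; n=np.linalg.norm(d)
    w=np.linalg.norm(Q[3]-Q[0]);u=d/n
    print("c",c,"len",n,"w",w,"yaw of own y",np.degrees(np.arctan2(u[1],u[0])),"pad",c-48*u,"seat",c+48*u)
print(onz(a,344.5,225,101),onz(b,316.75,176.2,101))
print(onz(a,279.4,190.6,45),onz(b,293,279.2,45))
E
```

```text
[627.8  97.5  65.2] 4.6
[487.3 218.5  67.8] 1.3
[559.4 298.5  67. ] 7.5
[698.2 178.3  67.1] 1.0
[628.3 167.1  98. ] 2.0
[498.4 -83.1  39.5] 1.6
c [592.18557365 199.3455838 ] len 186.2485272579837 w 106.09800341198195 yaw of own y 139.74171905887394 pad [628.81624938 168.32633824] seat [555.55489792 230.36482937]
c [593.37580043 193.98683158] len 183.679026023231 w 110.51555052995903 yaw of own y 139.04497329622046 pad [629.62656728 162.52444289] seat [557.12503357 225.44922028]
[630.32648722 168.39742298 101.        ] [627.23652918 161.138086   101.        ]
[503.93998523 -79.22784356  45.        ] [497.71097299 -89.0580886   45.        ]
```

Call:
move_arm:
  targets: "-1 0 0 0 0 0 6; -1 -1 0 0 0 0 6; -1 -2 0 0 0 0 6; -1 -3 -0.2 0.2 0 0 5.7; -1 -3.95 -0.4 0.4 0 0 0"

```text
clock: 0.57
eef_pos: [264.4, 563.2, 225.0]
tool_rot: [3.14, -0.002, 2.435]
force: [0.8, -0.3, -0.1]
width: 26.1
gripper_force: 0.0
```

Call:
move_arm:
  targets: "-1 -3.95 -0.4 0.4 0 0 0; -1 -3.95 -0.4 0.4 0 0 0; -1 -3.95 -0.4 0.4 0 0 0; -1 -3.95 -0.4 0.4 0 0 0; -1 -3.95 -0.4 0.4 0 0 0"

```text
clock: 0.98
eef_pos: [403.8, 416.0, 205.0]
tool_rot: [-3.141, -0.0, 2.434]
force: [1.1, 0.1, -0.2]
width: -0.0
gripper_force: 0.0
```

Call:
move_arm:
  targets: "-1 -3.95 -0.4 0.4 0 0 0; -1 -3.95 -0.4 0.4 0 0 0; -1 -3.95 -0.4 0.4 0 0 0; -1 -3 -0.4 0.4 0 0 0; -1 0 0 0 0 0 0"

```text
clock: 1.4
eef_pos: [510.8, 300.4, 188.6]
tool_rot: [-3.139, 0.006, 2.423]
force: [-0.1, -0.3, 0.9]
width: 0.1
gripper_force: 0.0
```

```bash
cat >> h.py <<'E'
def to(x,y,z,yaw=139.5):
    from scipy.spatial.transform import Rotation as Ro
    s=read_state(); R=Ro.from_euler("xyz",s["tool_rot"])
    d=R.inv().apply(np.array([x,y,z])-s["eef_pos"])/10
    r=(R.inv()*Ro.from_euler("xyz",[np.pi,0,np.radians(yaw)])).as_rotvec(degrees=True)
    print("t",round(s["clock"],2),"pos",s["eef_pos"].round(1),"rot",np.degrees(s["tool_rot"]).round(1),"F",s["force"].round(1),"w",s["width"].round(1),"shift cm",d.round(2),"turn",r.round(1))
E
python3 - <<'E'
from h import *
to(629,166,150); im=cams.get_image("wrist"); save(im,"w1"); np.save("pics/w1.npy",im,allow_pickle=True)
print(proj(im,[[629,166,101],[556.5,228,68]]))
E
```

```text
Traceback (most recent call last):
  File "h.py", line 21, in to
    print("t",round(s["clock"],2),"pos",s["eef_pos"].round(1),"rot",np.degrees(s["tool_rot"]).round(1),"F",s["force"].round(1),"w",s["width"].round(1),"shift cm",d.round(2),"turn",r.round(1))
                                                                                                                                   ^^^^^^^^^^^^^^^^
AttributeError: 'float' object has no attribute 'round'
```

Call:
move_arm:
  targets: "-1 -3.5 -0.5 0.4 0 0 0; -1 -3.5 -0.5 0.4 0 0 0; -1 -3.5 -0.5 0.4 0 0 0; -1 -3.5 -0.5 0.4 0 0 0; -1 -2.5 -0.4 0 0 0 0"

```text
clock: 1.82
eef_pos: [616.6, 179.9, 172.3]
tool_rot: [-3.14, 0.001, 2.432]
force: [0.6, 0.1, -0.2]
width: -0.2
gripper_force: 0.0
```

Call:
move_arm:
  targets: "-1 -1 0 0 0 0 0; -1 0 0 0 0 0 0; -1 0 0 0 0 0 0"

```text
clock: 2.07
eef_pos: [622.0, 178.3, 173.0]
tool_rot: [3.142, -0.002, 2.434]
force: [0.0, 0.1, -1.0]
width: -0.1
gripper_force: 0.0
```

```bash
sed -i 's/s\["width"\].round(1)/round(s["width"],1)/' h.py
python3 - <<'E'
from h import *
to(629,166,150); im=cams.get_image("wrist"); save(im,"w1"); np.save("pics/w1.npy",im,allow_pickle=True)
print(proj(im,[[629,166,101],[556.5,228,68],[556.5,228,31]]))
E
```

```text
t 2.07 pos [622.  178.3 173. ] rot [ 1.800e+02 -1.000e-01  1.395e+02] F [ 0.   0.1 -1. ] w -0.1 shift cm [-1.33 -0.48  2.29] turn [ 0.  -0.1 -0. ]
[[314.27865275 224.76106597]
 [314.27184511  92.55301351]
 [315.02244367  95.28537076]]
```

View pics/w1.png

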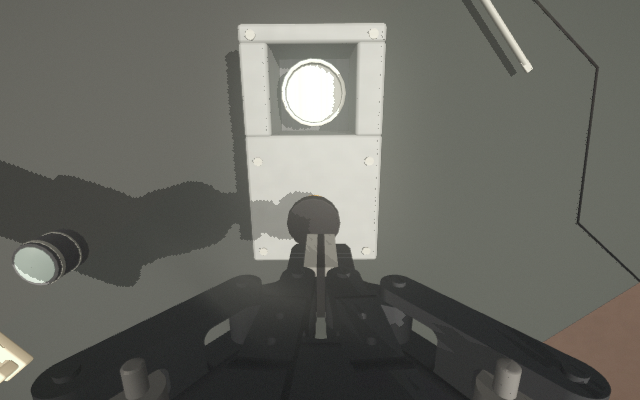

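The wrist view shows the pad disc at about (313,222), the seat cup rim at (313,92) and the lens dome at about (37,265). These agree with the estimates to within 2–3 mm.

```bash
python3 - <<'E'
from h import *
im=np.load("pics/w1.npy",allow_pickle=True).item()
P=onz(im,313,222,101);S=onz(im,313,92,39);print(P,S,np.linalg.norm((P-S)[:2]),onz(im,37,265,45)); to(*P[:2],112)
E
```

```text
[626.73385164 166.70606371 101.        ] [553.76060273 228.246346    39.        ] 95.45837523123879 [499.89144737 -80.44263095  45.        ]
t 2.12 pos [621.4 179.4 173. ] rot [ 1.800e+02 -1.000e-01  1.396e+02] F [0.4 0.6 0. ] w 0.2 shift cm [-1.25 -0.62  6.1 ] turn [ 0.  -0.1  0.1]
```

Call:
move_arm:
  targets: "-1 -0.6 -0.3 2 0 0 0; -1 -0.65 -0.3 2 0 0 0; -1 0 0 2 0 0 0; -1 0 0 0 0 0 0; -1 0 0 0 0 0 0"

```text
clock: 2.53
eef_pos: [626.4, 166.7, 112.7]
tool_rot: [-3.14, -0.003, 2.437]
force: [-0.9, 0.1, 0.9]
width: -0.2
gripper_force: 0.0
```

```bash
python3 - <<'E'
from h import *
to(627,166.7,101)
E
```

```text
t 2.53 pos [626.4 166.7 112.7] rot [-179.9   -0.2  139.6] F [-0.9  0.1  0.9] w -0.2 shift cm [-0.05  0.04  1.17] turn [-0.1 -0.2  0.1]
```

Call:
move_arm:
  targets: "-1 0 0 0.4 0 0 0; -1 0 0 0.4 0 0 0; -1 0 0 0.2 0 0 0; -1 0 0 0.1 0 0 0; -1 0 0 0 0 0 0"

```text
clock: 2.95
eef_pos: [628.4, 164.4, 102.5]
tool_rot: [3.141, 0.0, 2.434]
force: [0.6, -0.2, -0.4]
width: -0.3
gripper_force: 0.0
```

Call:
move_arm:
  targets: "-1 0 0 0.1 0 0 0; -1 0 0 0.1 0 0 0; -1 0 0 0.1 0 0 0; -1 0 0 0.1 0 0 0; -1 0 0 0 0 0 0"

```text
clock: 3.37
eef_pos: [628.8, 164.3, 99.4]
tool_rot: [3.141, 0.0, 2.434]
force: [-1.4, -0.4, 7.4]
width: 0.2
gripper_force: 3.9
```

Call:
move_arm:
  targets: "-1 0 0 0.1 0 0 0; -1 0 0 0.1 0 0 0; -1 0 0 0.1 0 0 0; -1 0 0 0.1 0 0 0; -1 0 0 0 0 0 0"

```text
clock: 3.78
eef_pos: [628.7, 164.3, 95.6]
tool_rot: [3.141, 0.0, 2.434]
force: [-2.0, 0.3, 7.5]
width: 0.1
gripper_force: 4.0
```

Call:
move_arm:
  targets: "-1 0 0 0.1 0 0 0; -1 0 0 0.1 0 0 0; -1 0 0 0 0 0 0"

```text
clock: 4.03
eef_pos: [628.8, 164.3, 93.6]
tool_rot: [3.141, 0.0, 2.434]
force: [-2.4, -0.4, 7.5]
width: 0.5
gripper_force: 4.1
```

Call:
move_arm:
  targets: "-1 0 0 0.05 0 0 0; -1 0 0 0.05 0 0 0"

```text
clock: 4.2
eef_pos: [628.8, 164.3, 92.8]
tool_rot: [3.141, 0.0, 2.434]
force: [-2.9, -0.0, 9.5]
width: -0.1
gripper_force: 4.4
```

Call:
move_arm:
  targets: "-1 0 0 0.05 0 0 0"

```text
clock: 4.28
eef_pos: [628.8, 164.3, 92.3]
tool_rot: [3.141, 0.0, 2.434]
force: [-3.2, -1.4, 8.6]
width: -0.1
gripper_force: 4.4
```

Call:
move_arm:
  targets: "-1 0 0 0.05 0 0 0; -1 0 0 0.04 0 0 0"

```text
clock: 4.45
eef_pos: [628.8, 164.3, 91.3]
tool_rot: [3.141, 0.0, 2.434]
force: [-2.5, -0.3, 8.7]
width: 0.3
gripper_force: 4.4
```

Call:
move_arm:
  targets: "-1 0 0 0.05 0 0 0; -1 0 0 0.05 0 0 0"

```text
clock: 4.62
eef_pos: [628.7, 164.3, 90.4]
tool_rot: [3.141, 0.0, 2.434]
force: [-2.0, -0.2, 9.2]
width: -0.3
gripper_force: 4.6
```

Call:
move_arm:
  targets: "-1 0 0 0.05 0 0 0; -1 0 0 0.05 0 0 0"

```text
clock: 4.78
eef_pos: [628.7, 164.3, 89.4]
tool_rot: [3.141, 0.0, 2.434]
force: [-2.7, -0.2, 9.0]
width: 0.3
gripper_force: 4.6
```

Call:
move_arm:
  targets: "-1 0 0 0.05 0 0 0; -1 0 0 0.05 0 0 0"

```text
clock: 4.95
eef_pos: [628.7, 164.3, 88.4]
tool_rot: [3.141, 0.0, 2.434]
force: [-3.6, -1.1, 8.9]
width: 0.0
gripper_force: 4.6
```

Call:
move_arm:
  targets: "-1 0 0 0.05 0 0 0; -1 0 0 0.05 0 0 0"

```text
clock: 5.12
eef_pos: [628.8, 164.3, 87.4]
tool_rot: [3.141, 0.0, 2.434]
force: [-1.8, 0.2, 8.8]
width: 0.0
gripper_force: 4.7
```

Call:
move_arm:
  targets: "-1 0 0 0.05 0 0 0; -1 0 0 0.05 0 0 0"

```text
clock: 5.28
eef_pos: [628.8, 164.3, 86.4]
tool_rot: [3.141, 0.0, 2.434]
force: [-3.2, -0.0, 10.0]
width: -0.1
gripper_force: 4.7
```

Call:
move_arm:
  targets: "-1 0 0 0.05 0 0 0; -1 0 0 0.05 0 0 0"

```text
clock: 5.45
eef_pos: [628.8, 164.3, 85.4]
tool_rot: [3.141, 0.0, 2.434]
force: [-3.2, -0.4, 9.0]
width: -0.1
gripper_force: 4.7
```

Call:
move_arm:
  targets: "-1 0 0 0.05 0 0 0; -1 0 0 0.05 0 0 0"

```text
clock: 5.62
eef_pos: [628.8, 164.3, 84.6]
tool_rot: [3.141, 0.0, 2.434]
force: [-3.5, -1.5, 12.9]
width: -0.4
gripper_force: 6.7
```

Call:
move_arm:
  targets: "-1 0 0 0.03 0 0 0; -1 0 0 0 0 0 0"

```text
clock: 5.78
eef_pos: [628.8, 164.3, 84.7]
tool_rot: [3.14, 0.0, 2.434]
force: [-3.8, -0.4, 11.9]
width: -0.2
gripper_force: 6.3
```

Call:
move_arm:
  targets: "-1 0 0 0.06 0 0 0; -1 0 0 0 0 0 0"

```text
clock: 5.95
eef_pos: [628.8, 164.3, 84.5]
tool_rot: [3.14, 0.0, 2.434]
force: [-4.8, -0.7, 15.8]
width: -0.1
gripper_force: 7.7
```

Call:
move_arm:
  targets: "-1 0 0 -1 0 0 0; -1 0 0 -2.5 0 0 0; -1 0 0 -3 0 0 0; -1 0 0 -2.5 0 0 0; 0 0 -1 0 0 0 0"

```text
clock: 6.37
eef_pos: [626.4, 159.3, 177.7]
tool_rot: [3.131, 0.006, 2.436]
force: [0.7, 0.9, 1.2]
width: 11.0
gripper_force: 0.0
```

Call:
move_arm:
  targets: "1 -0.7 -3 0 0 0 0; 1 -0.7 -3.6 0 0 0 0; 1 -0.7 -3.6 0 0 0 0; 1 -0.7 -3.6 0 0 0 0; 1 -0.7 -3.6 0 0 0 0"

```text
clock: 6.78
eef_pos: [534.2, 0.3, 172.0]
tool_rot: [-3.142, 0.0, 2.434]
force: [-0.2, -0.4, -0.2]
width: 72.3
gripper_force: 0.0
```

Call:
move_arm:
  targets: "1 -0.7 -3.6 0 0 0 0; 1 -0.7 -3 0 0 0 0; 1 -0.7 -2 0 0 0 0; 1 0 0 0 0 0 0; 1 0 0 0 0 0 0"

```text
clock: 7.2
eef_pos: [495.1, -78.8, 172.2]
tool_rot: [-3.142, 0.0, 2.431]
force: [0.8, 0.9, 0.0]
width: 85.3
gripper_force: 0.0
```

```bash
python3 - <<'E'
from h import *
to(500,-82,60); im=cams.get_image("wrist"); save(im,"w2"); np.save("pics/w2.npy",im,allow_pickle=True)
a=cams.get_image("scene"); np.save("pics/scene2.npy",a,allow_pickle=True)
c=cv2.resize(a["color"][185:285,255:415,::-1],None,fx=5,fy=5,interpolation=cv2.INTER_CUBIC)
o=np.vstack([im["color"][:,:,::-1],cv2.resize(c,(640,400))[:200*2]]);o=cv2.resize(o,(480,600)); cv2.imwrite("pics/c2.png",o)
print(proj(im,[[500,-82,44]]))
E
```

```text
t 7.2 pos [495.1 -78.8 172.2] rot [-180.     0.   139.3] F [0.8 0.9 0. ] w 85.3 shift cm [-0.58  0.08 11.22] turn [-0.   0.  -0.2]
[[321.3842815  195.34716906]]
```

View pics/c2.png

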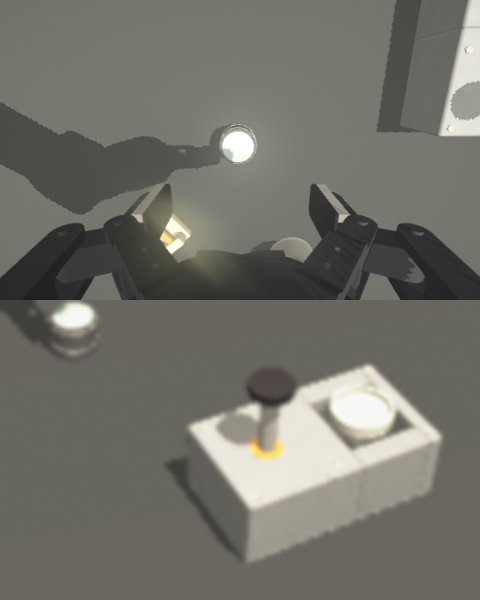

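The lift is raised. In the full wrist image the lens is at about (317,195) and well clear of the fuse holder. In the scene view the raised cup is at about (375.7,222).

```bash
python3 - <<'E'
from h import *
w1,w2,a=[np.load(f"pics/{n}.npy",allow_pickle=True).item() for n in("w1","w2","scene2")]
g=w2["color"].min(2)[165:225,285:350]; 
for t in(150,200):
    m=(g>t).astype(np.uint8); x,y,w,h=cv2.boundingRect(m); print(x+285,y+165,w,h)
    u,v=x+285+w/2,y+165+h/2
print(onz(w2,u,v,44),tri(ray(w1,37,265),ray(w2,u,v)))
print("seat rim scene",onz(a,375.7,222.3,78))
L=onz(w2,u,v,44); to(L[0],L[1],50)
E
```

```text
293 166 50 53
296 166 46 50
[495.47326293 -80.96659195  44.        ] (array([497.5929946 , -82.15116393,  42.27058493]), np.float64(3.8887677831997145))
seat rim scene [563.50782376 231.74564434  78.        ]
t 7.3 pos [496.  -76.4 172. ] rot [179.9   0.  139.5] F [ 0.3  1.2 -0.5] w 85.3 shift cm [-0.25 -0.39 12.2 ] turn [0.1 0.  0. ]
```

Call:
move_arm:
  targets: "1 -3 -0.4 0 0 0 0; 1 -3 0 0 0 0 0; 1 0 0 0 0 0 0; 1 0 0 0 0 0 0; 1 0 0 0 0 0 0"

```text
clock: 7.72
eef_pos: [538.3, -117.7, 171.5]
tool_rot: [3.142, -0.002, 2.436]
force: [0.4, 0.0, 0.0]
width: 85.4
gripper_force: 0.0
```

```bash
python3 - <<'E'
from h import *
to(496,-81.5,172); im=cams.get_image("wrist"); np.save("pics/w3.npy",im,allow_pickle=True)
u,v=proj(im,[[496,-81.5,42]])[0].astype(int);print(u,v)
cv2.imwrite("pics/w3c.png",cv2.resize(im["color"][v-50:v+50,u-60:u+60,::-1],None,fx=5,fy=5,interpolation=cv2.INTER_CUBIC))
to(496,-81.5,172)
E
```

```text
t 7.72 pos [ 538.3 -117.7  171.5] rot [ 1.800e+02 -1.000e-01  1.396e+02] F [0.4 0.  0. ] w 85.4 shift cm [ 5.57  0.01 -0.04] turn [ 0.  -0.1  0.1]
320 126
t 7.77 pos [ 538.  -117.5  171.6] rot [-1.800e+02 -1.000e-01  1.396e+02] F [-0.2  0.5  0.2] w 85.4 shift cm [ 5.54  0.02 -0.03] turn [-0.  -0.1  0.1]
```

View pics/w3c.png

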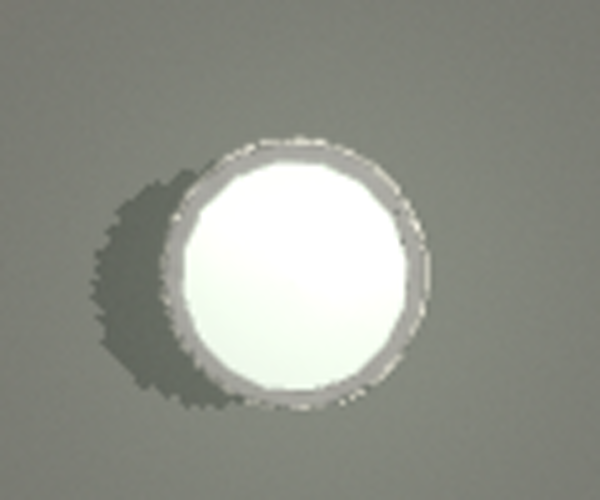

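The barrel top ring is centred at crop (297,273), which is full-image pixel (319.5,130.6), with clear ground around it.

```bash
python3 - <<'E'
from h import *
im=np.load("pics/w3.npy",allow_pickle=True).item(); L=onz(im,319.5,130.6,42); print(L); to(L[0],L[1],7)
w1,w2=[np.load(f"pics/{n}.npy",allow_pickle=True).item() for n in("w1","w2")]
print(tri(ray(w2,319,193),ray(im,319.5,130.6)),tri(ray(w1,37,265),ray(im,319.5,130.6)))
E
```

```text
[498.03040182 -84.394605    42.        ]
t 7.77 pos [ 538.  -117.5  171.6] rot [-1.800e+02 -1.000e-01  1.396e+02] F [-0.2  0.5  0.2] w 85.4 shift cm [ 5.16 -0.07 16.47] turn [-0.  -0.1  0.1]
(array([498.66666462, -84.36585474,  33.41361455]), np.float64(0.8957798724354475)) (array([498.48078783, -84.54127647,  41.1906631 ]), np.float64(0.8681839284892692))
```

Lens at (498,−84.4) with its top near 41 mm. I'm lowering over it and closing.

Call:
move_arm:
  targets: "1 2.5 0 0 0 0 0; 1 2.65 0 0 0 0 0; 1 0 0 3.5 0 0 0; 1 0 0 3.5 0 0 0; 1 0 0 3 0 0 0"

```text
clock: 8.18
eef_pos: [498.8, -83.9, 71.4]
tool_rot: [3.14, 0.0, 2.437]
force: [0.9, -0.3, 0.3]
width: 85.5
gripper_force: 0.0
```

Call:
move_arm:
  targets: "1 0 0 2 0 0 0; 1 0 0 2 0 0 0; 1 0 0 1.5 0 0 0; 1 0 0 0 0 0 0; 1 0 0 0 0 0 0"

```text
clock: 8.6
eef_pos: [498.5, -84.8, 16.7]
tool_rot: [-3.141, -0.002, 2.436]
force: [-0.7, -0.5, -0.3]
width: 85.4
gripper_force: 0.0
```

```bash
python3 - <<'E'
from h import *
to(498,-84.4,7)
E
```

```text
t 8.6 pos [498.5 -84.8  16.7] rot [-1.800e+02 -1.000e-01  1.395e+02] F [-0.7 -0.5 -0.3] w 85.4 shift cm [0.06 0.   0.97] turn [-0.  -0.1  0. ]
```

Call:
move_arm:
  targets: "1 0.05 0 0.5 0 0 0; 1 0 0 0.5 0 0 0; 0.3 0 0 0 0 0 0; 0.3 0 0 0 0 0 0; -1 0 0 0 0 0 0"

```text
clock: 9.02
eef_pos: [499.3, -85.6, 7.4]
tool_rot: [3.141, 0.001, 2.434]
force: [-0.0, 0.3, 0.5]
width: 51.5
gripper_force: 0.0
```

Call:
move_arm:
  targets: "-1 0 0 0 0 0 0; -1 0 0 0 0 0 0; -1 0 0 0 0 0 0; -1 0 0 0 0 0 0; -1 0 0 0 0 0 0"

```text
clock: 9.43
eef_pos: [499.3, -85.7, 7.7]
tool_rot: [3.141, 0.001, 2.434]
force: [-1.2, 0.4, 5.6]
width: 44.9
gripper_force: 60.9
```

Call:
move_arm:
  targets: "-1 0 0 -1 0 0 0; -1 0 0 -2.5 0 0 0; -1 0 0 -3.5 0 0 0; -1 0 0 -3.5 0 0 0; -1 0.5 1.5 -3 0 0 0"

```text
clock: 9.85
eef_pos: [503.5, -74.2, 144.4]
tool_rot: [-3.139, 0.001, 2.429]
force: [-0.0, -0.5, -1.7]
width: 44.8
gripper_force: 61.5
```

Call:
move_arm:
  targets: "-1 1 2.5 -2.5 0 0 0; -1 1.2 3 -2 0 0 0; -1 1.3 3.3 -1 0 0 0; -1 1.3 3.3 -0.7 0 0 0; -1 1.3 3.3 0 0 0 0"

```text
clock: 10.27
eef_pos: [559.7, 87.4, 206.7]
tool_rot: [3.139, 0.002, 2.434]
force: [0.9, -0.0, -1.6]
width: 44.7
gripper_force: 61.5
```

Call:
move_arm:
  targets: "-1 1.2 3.2 0 0 0 0; -1 1.2 3.1 0 0 0 0; -1 1 2.5 0 0 0 0; -1 0.6 1.5 0 0 0 0; -1 0 0 0 0 0 0"

```text
clock: 10.68
eef_pos: [595.1, 195.9, 204.1]
tool_rot: [3.139, -0.002, 2.44]
force: [0.5, 0.8, -1.2]
width: 44.6
gripper_force: 61.5
```

```bash
python3 - <<'E'
from h import *
to(596,192,206)
E
```

```text
t 10.68 pos [595.1 195.9 204.1] rot [ 1.798e+02 -1.000e-01  1.398e+02] F [ 0.5  0.8 -1.2] w 44.6 shift cm [-0.32 -0.24 -0.19] turn [ 0.2 -0.1  0.3]
```

Call:
move_arm:
  targets: "-1 -0.2 -0.2 -0.2 0 0 0; -1 0 0 0 0 0 0; -1 0 0 0 0 0 0; -1 0 0 0 0 0 0"

```text
clock: 11.02
eef_pos: [595.4, 185.4, 206.4]
tool_rot: [-3.141, 0.0, 2.432]
force: [0.8, 0.2, -1.6]
width: 44.8
gripper_force: 61.5
```

```bash
python3 - <<'E'
from h import *
im=cams.get_image("wrist"); np.save("pics/w4.npy",im,allow_pickle=True)
u,v=proj(im,[[554.5,228,78]])[0].astype(int);print(u,v)
cv2.imwrite("pics/w4c.png",cv2.resize(im["color"][v-50:v+50,u-60:u+60,::-1],None,fx=5,fy=5,interpolation=cv2.INTER_CUBIC))
to(554.5,228,206)
E
```

```text
327 122
t 11.07 pos [595.4 185.8 206.3] rot [-180.     0.   139.4] F [-0.3 -0.1 -1.1] w 44.5 shift cm [5.85 0.54 0.03] turn [-0.   0.  -0.1]
```

View pics/w4c.png

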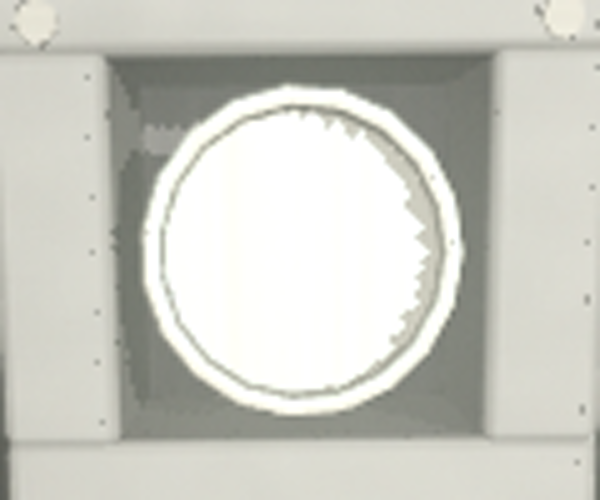

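The cup rim is centred at crop (302,250), which is full-image pixel (327.5,122).

```bash
python3 - <<'E'
from h import *
im=np.load("pics/w4.npy",allow_pickle=True).item(); S=onz(im,327.5,122,78); print(S)
w1=np.load("pics/w1.npy",allow_pickle=True).item()
a=np.load("pics/scene2.npy",allow_pickle=True).item(); print("height check",tri(ray(a,375.7,222.3),ray(im,327.5,122)))
T=S[:2]+np.array([499.3,-85.7])-[498.03,-84.39]; print(T); to(T[0],T[1],90)
E
```

```text
[554.32107829 228.57144238  78.        ]
height check (array([554.48527072, 229.34996538,  69.9515729 ]), np.float64(1.5973244744716035))
[555.59107829 227.26144238]
t 11.07 pos [595.4 185.8 206.3] rot [-180.     0.   139.4] F [-0.3 -0.1 -1.1] w 44.5 shift cm [ 5.72  0.56 11.63] turn [-0.   0.  -0.1]
```

Call:
move_arm:
  targets: "-1 2 0.2 0 0 0 0; -1 2 0.2 0 0 0 0; -1 1.72 0.16 1 0 0 0; -1 0 0 2.5 0 0 0; -1 0 0 2.5 0 0 0"

```text
clock: 11.48
eef_pos: [555.6, 230.1, 146.7]
tool_rot: [3.138, 0.0, 2.436]
force: [0.4, -0.3, -1.4]
width: 44.5
gripper_force: 61.5
```

Call:
move_arm:
  targets: "-1 0 0 2 0 0 0; -1 0 0 1.5 0 0 0; -1 0 0 0.8 0 0 0; -1 0 0 0 0 0 0; -1 0 0 0 0 0 0"

```text
clock: 11.9
eef_pos: [555.9, 228.3, 103.3]
tool_rot: [3.142, 0.0, 2.434]
force: [0.3, 0.4, -0.8]
width: 44.6
gripper_force: 61.5
```

```bash
python3 - <<'E'
from h import *
to(555.6,227.3,90)
E
```

```text
t 11.9 pos [555.9 228.3 103.3] rot [180.    0.  139.4] F [ 0.3  0.4 -0.8] w 44.6 shift cm [-0.05 -0.1   1.33] turn [ 0.   0.  -0.1]
```

Call:
move_arm:
  targets: "-1 -0.04 -0.08 0.5 0 0 0; -1 0 0 0.5 0 0 0; -1 0 0 0.2 0 0 0; -1 0 0 0 0 0 0; -1 0 0 0 0 0 0"

```text
clock: 12.32
eef_pos: [555.4, 227.9, 91.1]
tool_rot: [3.141, -0.0, 2.434]
force: [-0.5, 0.3, -1.2]
width: 44.5
gripper_force: 61.5
```

```bash
python3 - <<'E'
from h import *
to(555.6,227.3,80)
for n in("scene","side"):
    im=cams.get_image(n); np.save(f"pics/{n}5.npy",im,allow_pickle=True)
E
```

```text
t 12.32 pos [555.4 227.9  91.1] rot [180.   -0.  139.5] F [-0.5  0.3 -1.2] w 44.5 shift cm [-0.05 -0.03  1.11] turn [ 0. -0. -0.]
```

Within 0.6 mm. I'll lower gently, feeling for the rim (about 86) or the floor (about 78).

Call:
move_arm:
  targets: "-1 -0.05 -0.03 0.2 0 0 0; -1 0 0 0.2 0 0 0; -1 0 0 0.2 0 0 0; -1 0 0 0.1 0 0 0; -1 0 0 0 0 0 0"

```text
clock: 12.83
eef_pos: [555.3, 227.1, 83.6]
tool_rot: [-3.141, -0.0, 2.434]
force: [-0.5, -0.3, -0.5]
width: 44.6
gripper_force: 61.5
```

Below rim height (underside about 76) with no force, so the lens is inside the cup.

Call:
move_arm:
  targets: "-1 0 0 0.15 0 0 0; -1 0 0 0.15 0 0 0; -1 0 0 0.1 0 0 0; -1 0 0 0 0 0 0"

```text
clock: 13.17
eef_pos: [555.4, 227.2, 79.7]
tool_rot: [-3.141, -0.0, 2.434]
force: [-0.5, -1.0, -1.5]
width: 44.8
gripper_force: 61.5
```

Call:
move_arm:
  targets: "-1 0 0 0.08 0 0 0; -1 0 0 0.08 0 0 0; -1 0 0 0 0 0 0"

```text
clock: 13.42
eef_pos: [555.5, 227.2, 78.3]
tool_rot: [-3.141, -0.0, 2.434]
force: [0.7, -0.1, -0.9]
width: 44.9
gripper_force: 61.5
```

Call:
move_arm:
  targets: "-1 0 0 0.06 0 0 0; -1 0 0 0.06 0 0 0; -1 0 0 0 0 0 0"

```text
clock: 13.67
eef_pos: [555.6, 227.3, 77.6]
tool_rot: [3.141, 0.0, 2.434]
force: [-1.5, -0.1, 3.5]
width: 44.5
gripper_force: 61.5
```

Floor felt at 77.6. I'm opening the gripper and rising.

Call:
move_arm:
  targets: "0.25 0 0 0 0 0 0; 0.25 0 0 0 0 0 0; 0.5 0 0 0 0 0 0; 1 0 0 0 0 0 0; 1 0 0 0 0 0 0"

```text
clock: 14.08
eef_pos: [555.6, 227.3, 77.1]
tool_rot: [3.142, -0.0, 2.434]
force: [0.1, -0.2, 0.3]
width: 84.4
gripper_force: 0.0
```

Call:
move_arm:
  targets: "1 0 0 0 0 0 0; 1 0 0 -1 0 0 0; 1 0 0 -1.5 0 0 0; 1 0 0 -2.5 0 0 0; 1 0 0 -3.5 0 0 0"

```text
clock: 14.5
eef_pos: [553.8, 226.5, 161.6]
tool_rot: [-3.137, -0.002, 2.434]
force: [0.0, 0.3, 0.4]
width: 85.1
gripper_force: 0.0
```

Call:
move_arm:
  targets: "-1 -3 0 -1.5 0 0 0; -1 -3 0 0 0 0 0; -1 -2 0 0 0 0 0; -1 -1.3 0 0 0 0 0; -1 0 0 0 0 0 0"

```text
clock: 14.92
eef_pos: [628.3, 163.5, 177.7]
tool_rot: [3.141, 0.003, 2.43]
force: [-0.6, -1.5, 0.3]
width: 25.9
gripper_force: 0.0
```

```bash
python3 - <<'E'
from h import *
w=cams.get_image("wrist"); a=cams.get_image("scene"); b=cams.get_image("side")
cr=lambda im,x,y:cv2.resize(im["color"][y:y+75,x:x+100,::-1],(400,300),interpolation=cv2.INTER_CUBIC)
top=np.hstack([cr(a,310,190),cr(b,250,145)]); bot=cv2.resize(w["color"][:240,80:560,::-1],(600,300)); bot=np.hstack([bot,np.zeros((300,200,3),np.uint8)])
cv2.imwrite("pics/c6.png",np.vstack([top,bot]))
u,v=proj(w,[[628,165.3,140]])[0]; print(u,v); to(628,165.3,150)
E
```

```text
322.58453626493275 221.52541292686112
t 15.07 pos [624.7 168.4 176.8] rot [-1.800e+02 -1.000e-01  1.395e+02] F [-1.  -0.1  0.5] w 2.2 shift cm [-0.46 -0.02  2.68] turn [-0.  -0.1  0. ]
```

View pics/c6.png

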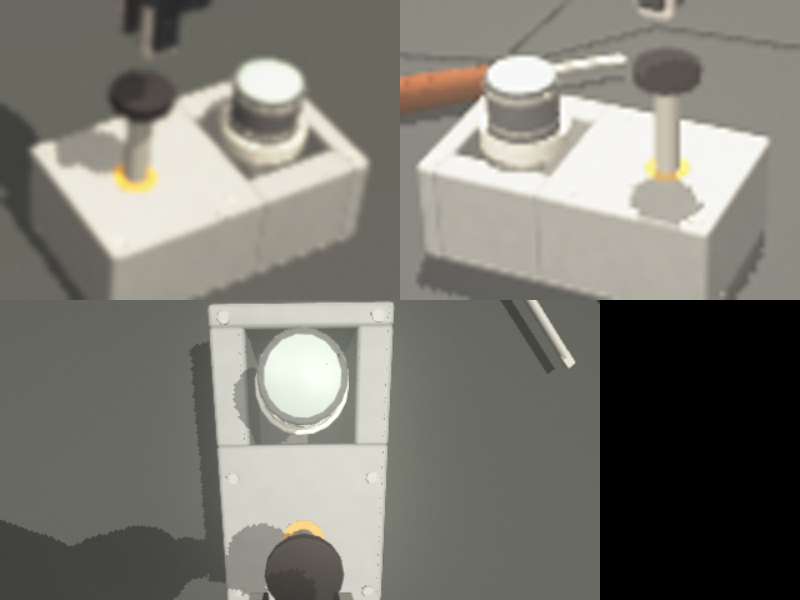

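The lens stands upright inside the cup in all three views, and the pad is raised. Next is the second press, with the stop known to be at about 84.6.

Call:
move_arm:
  targets: "-1 -0.4 0 1 0 0 0; -1 0 0 1 0 0 0; -1 0 0 1 0 0 0; -1 0 0 0.3 0 0 0; -1 0 0 0.2 0 0 0"

```text
clock: 15.48
eef_pos: [628.1, 164.4, 140.5]
tool_rot: [-3.139, -0.002, 2.435]
force: [-0.2, 0.5, -0.7]
width: 0.1
gripper_force: 0.0
```

Call:
move_arm:
  targets: "-1 0 0 0.2 0 0 0; -1 0 0 0.3 0 0 0; -1 0 0 0.3 0 0 0; -1 0 0 0.3 0 0 0; -1 0 0 0.3 0 0 0"

```text
clock: 15.9
eef_pos: [628.6, 164.4, 129.1]
tool_rot: [-3.141, -0.001, 2.434]
force: [-3.9, 0.2, 7.1]
width: -0.0
gripper_force: 3.5
```

Call:
move_arm:
  targets: "-1 0 0 0.3 0 0 0; -1 0 0 0.3 0 0 0; -1 0 0 0.3 0 0 0; -1 0 0 0.3 0 0 0; -1 0 0 0.3 0 0 0"

```text
clock: 16.32
eef_pos: [628.6, 164.4, 114.4]
tool_rot: [-3.141, -0.001, 2.434]
force: [-4.7, -0.0, 8.7]
width: -0.1
gripper_force: 4.0
```

Call:
move_arm:
  targets: "-1 0 0 0.3 0 0 0; -1 0 0 0.3 0 0 0; -1 0 0 0.3 0 0 0; -1 0 0 0.3 0 0 0; -1 0 0 0.3 0 0 0"

```text
clock: 16.73
eef_pos: [628.7, 164.4, 99.5]
tool_rot: [-3.141, -0.001, 2.434]
force: [-4.2, -0.1, 8.8]
width: -0.1
gripper_force: 4.5
```

Call:
move_arm:
  targets: "-1 0 0 0.3 0 0 0; -1 0 0 0.2 0 0 0; -1 0 0 0.2 0 0 0; -1 0 0 0.1 0 0 0; -1 0 0 0 0 0 0"

```text
clock: 17.15
eef_pos: [628.6, 164.4, 91.1]
tool_rot: [-3.141, -0.001, 2.434]
force: [-3.4, -1.2, 8.0]
width: -0.0
gripper_force: 3.5
```

Call:
move_arm:
  targets: "-1 0 0 0.1 0 0 0; -1 0 0 0.1 0 0 0; -1 0 0 0.1 0 0 0; -1 0 0 0.1 0 0 0; -1 0 0 0 0 0 0"

```text
clock: 17.57
eef_pos: [628.6, 164.4, 87.3]
tool_rot: [-3.141, -0.001, 2.434]
force: [-3.3, -0.4, 6.9]
width: -0.1
gripper_force: 3.7
```

Call:
move_arm:
  targets: "-1 0 0 0.06 0 0 0; -1 0 0 0.06 0 0 0; -1 0 0 0.06 0 0 0; -1 0 0 0 0 0 0"

```text
clock: 17.9
eef_pos: [628.7, 164.4, 85.5]
tool_rot: [-3.141, -0.001, 2.434]
force: [-4.5, -0.1, 7.2]
width: 0.2
gripper_force: 3.8
```

Call:
move_arm:
  targets: "-1 0 0 0.05 0 0 0; -1 0 0 0.05 0 0 0; -1 0 0 0 0 0 0"

```text
clock: 18.15
eef_pos: [628.7, 164.4, 84.8]
tool_rot: [-3.141, -0.001, 2.434]
force: [-4.8, -0.2, 8.9]
width: 0.2
gripper_force: 4.6
```

Call:
move_arm:
  targets: "-1 0 0 0.06 0 0 0; -1 0 0 0.06 0 0 0; -1 0 0 0 0 0 0"

```text
clock: 18.4
eef_pos: [628.7, 164.4, 84.5]
tool_rot: [-3.141, -0.001, 2.434]
force: [-6.2, -0.8, 15.4]
width: 0.2
gripper_force: 7.4
```

The stop is firm at 84.5 and 15 N. I'll release gently and check.

Call:
move_arm:
  targets: "-1 0 0 -0.2 0 0 0; -1 0 0 -0.4 0 0 0; -1 0 0 -0.5 0 0 0; -1 0 0 -0.6 0 0 0; -1 0 0 -0.8 0 0 0"

```text
clock: 18.82
eef_pos: [629.6, 164.2, 107.5]
tool_rot: [3.141, 0.0, 2.434]
force: [1.0, -0.1, 0.6]
width: -0.2
gripper_force: 0.0
```

Call:
move_arm:
  targets: "-1 0 0 -2 0 0 0; -1 0 0 -3 0 0 0; -1 0 0 -2 0 0 0; -1 0 0 0 0 0 0; -1 0 0 0 0 0 0"

```text
clock: 19.23
eef_pos: [630.7, 164.3, 179.0]
tool_rot: [3.138, 0.002, 2.434]
force: [-0.9, -0.7, -0.9]
width: 0.1
gripper_force: 0.0
```

Call:
move_arm:
  targets: "-1 0 0 0 0 0 0; -1 0 0 0 0 0 0; -1 0 0 0 0 0 0; -1 0 0 0 0 0 0; -1 0 0 0 0 0 0"

```text
clock: 19.65
eef_pos: [629.0, 164.1, 176.4]
tool_rot: [-3.14, -0.001, 2.434]
force: [-1.1, -0.8, -0.1]
width: 0.6
gripper_force: 0.0
```

```bash
python3 - <<'E'
from h import *
w=cams.get_image("wrist"); a=cams.get_image("scene"); b=cams.get_image("side")
cr=lambda im,x,y:cv2.resize(im["color"][y:y+75,x:x+100,::-1],(400,300),interpolation=cv2.INTER_CUBIC)
top=np.hstack([cr(a,310,190),cr(b,250,145)]); bot=cv2.resize(w["color"][:240,80:560,::-1],(600,300)); bot=np.hstack([bot,np.zeros((300,200,3),np.uint8)])
cv2.imwrite("pics/c7.png",np.vstack([top,bot])); to(628,165,150)
E
```

```text
t 19.8 pos [629.2 164.1 176.9] rot [-180.    -0.   139.5] F [ 1.3  0.1 -0.5] w 0.1 shift cm [ 0.15 -0.01  2.69] turn [-0. -0. -0.]
```

View pics/c7.png

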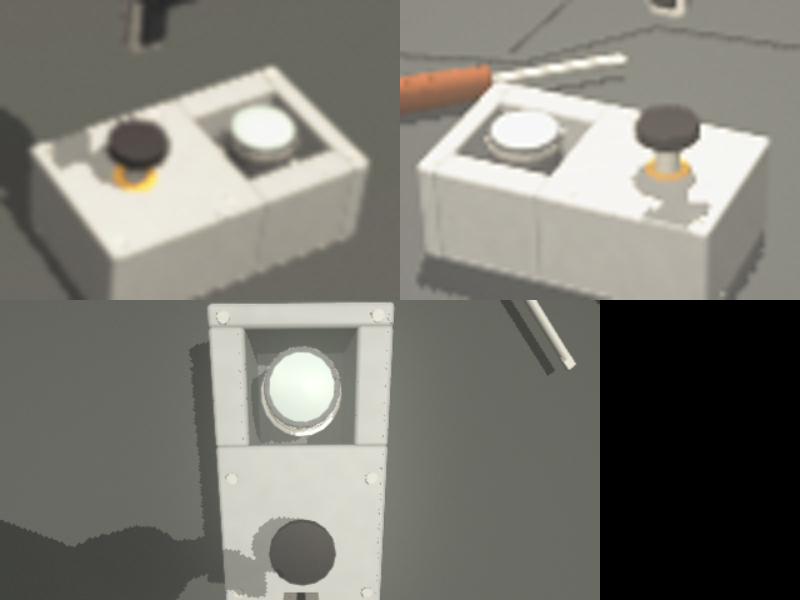

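The pad is back at its latched height, the lens sits upright down in the well, and the gripper is clear of everything.

```bash
python3 -c "
from cell import order; print(order.finish_job())"
```

```text
the job is handed in; nothing more can be done
None
```

The lens is seated upright in the lift and the lift is latched down; both presses read at most about 16 N at the wrist, the arm is clear, and the job was handed in at about 20 s.

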